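# Place the archive's desk microphones and set their preamps

### The job

First push the mute lever right over to its red side. Then slide every desk microphone along the table, without lifting it, until its round block stands wholly inside a white ring of its own, and turn the level knob on each of the three blue preamps until its white pointer looks squarely at the orange mark. When all that is done, put the mute lever right back over to its green side, and leave the canister, brass nut, spare walnut block and reel can standing around where they are.

Things in the scene. Friction and masses are not known exactly. Their poses are not given: they have to be found in the camera images.
- micA: a low desk microphone: a round walnut block with black rubber edge, 96 mm across; rubber edge 0 to 24 mm high, walnut to 30 mm, with a domed grey cast head 74 mm across on top; 56 mm tall overall, 0.5 kg, too wide to grip; z is up. It slides on the table when pushed at the rubber edge and stops when the push stops. Origin at the centre of its underside. May be absent (None).
- micB: a low desk microphone: a round walnut block with black rubber edge, 96 mm across; rubber edge 0 to 24 mm high, walnut to 30 mm, with a domed grey cast head 74 mm across on top; 56 mm tall overall, 0.5 kg, too wide to grip; z is up. It slides on the table when pushed at the rubber edge and stops when the push stops. Origin at the centre of its underside. May be absent (None).
- micC: a low desk microphone: a round walnut block with black rubber edge, 96 mm across; rubber edge 0 to 24 mm high, walnut to 30 mm, with a domed grey cast head 74 mm across on top; 56 mm tall overall, 0.5 kg, too wide to grip; z is up. It slides on the table when pushed at the rubber edge and stops when the push stops. Origin at the centre of its underside. May be absent (None).
- ring1_center (a point): centre of a white ring printed flat on the table, clear opening 126 mm across, 138 mm outside. Any microphone may stand on any ring.
- knob1 (a joint): level knob of blue preamp 1, rad; grows counterclockwise seen from above, stops at -2.6 and 2.6; 0 when its pointer looks along the preamp's own +x. Stays where it is left (friction 0.06 N m).
- knob1_grip (a point): on the vertical axis of that knob, 74 mm above the table, where to grip: the middle of an upright black bar grip 14 mm thick, 58 mm long, 30 mm high (57 to 87 mm above the table), over a round black skirt 64 mm across with its top 57 mm above the table. The preamp under it is a fixed blue box 100 x 100 x 50 mm. Its x axis points along the bar to the end with the white pointer line (and white prong, 36 mm from the axis), so it gives the direction of the pointer.
- mark1_tip (a point): inner edge of the orange index mark (10 mm wide, on a round grey plate round the knob), 37 mm from the same axis; the pointer must look at it. The mark does not move in a run.
- ring2_center (a point): centre of a white ring printed flat on the table, clear opening 126 mm across, 138 mm outside. Any microphone may stand on any ring.
- knob2 (a joint): level knob of blue preamp 2, rad; grows counterclockwise seen from above, stops at -2.6 and 2.6; 0 when its pointer looks along the preamp's own +x. Stays where it is left (friction 0.06 N m).
- knob2_grip (a point): on the vertical axis of that knob, 74 mm above the table, where to grip: the middle of an upright black bar grip 14 mm thick, 58 mm long, 30 mm high (57 to 87 mm above the table), over a round black skirt 64 mm across with its top 57 mm above the table. The preamp under it is a fixed blue box 100 x 100 x 50 mm. Its x axis points along the bar to the end with the white pointer line (and white prong, 36 mm from the axis), so it gives the direction of the pointer.
- mark2_tip (a point): inner edge of the orange index mark (10 mm wide, on a round grey plate round the knob), 37 mm from the same axis; the pointer must look at it. The mark does not move in a run.
- ring3_center (a point): centre of a white ring printed flat on the table, clear opening 126 mm across, 138 mm outside. Any microphone may stand on any ring.
- knob3 (a joint): level knob of blue preamp 3, rad; grows counterclockwise seen from above, stops at -2.6 and 2.6; 0 when its pointer looks along the preamp's own +x. Stays where it is left (friction 0.06 N m).
- knob3_grip (a point): on the vertical axis of that knob, 74 mm above the table, where to grip: the middle of an upright black bar grip 14 mm thick, 58 mm long, 30 mm high (57 to 87 mm above the table), over a round black skirt 64 mm across with its top 57 mm above the table. The preamp under it is a fixed blue box 100 x 100 x 50 mm. Its x axis points along the bar to the end with the white pointer line (and white prong, 36 mm from the axis), so it gives the direction of the pointer.
- mark3_tip (a point): inner edge of the orange index mark (10 mm wide, on a round grey plate round the knob), 37 mm from the same axis; the pointer must look at it. The mark does not move in a run.
- mute (a joint): mute lever, rad: 0 = live, leaning over the green patch, which lies to the base's own -x; 1.0 = muted, leaning over the red patch, to the base's own +x. It stays where it is left (moved by under 2 N at the ball).
- mute_tip (a point): centre of the red ball, 26 mm across, at the lever's tip, 80 mm from the pivot; at both ends it stands 38 mm to the side of the pivot and 92 mm above the table, half-way 102 mm above the table
- mute_pivot (a point): pivot of the mute lever, 22 mm above the table on the fixed grey base 70 (its x) x 50 x 25 mm; the point's x axis points from green to red
- canister: screw-top aluminium canister with knurled lid, 76 mm across, 108 mm tall; a bystander to leave alone; origin at the centre of its underside
- nut: brass collar nut lying flat, 60 mm across, 20 mm high; a bystander to leave alone; origin at the centre of its underside
- block: spare rectangular rubber-edged walnut block, 90 x 120 x 30 mm; a bystander to leave alone; origin at the centre of its underside
- reelcan: flat steel reel can with red label, 150 mm across, 26 mm high; a bystander to leave alone; origin at the centre of its underside
There are look-alikes about, which are no part of the job. Leave any pink or turquoise look-alike of the micA alone. What is shaped like the micC but turquoise is not meant.

How it is judged:
By the outcome, as a careful person would: the job done as asked, in the order asked, and still so for the second after the job is handed in, with the robot touching nothing.
Of micA, micB, micC only 2 to 3 are there at a start; the rules pass over those that are not, and their reading is None.
At some moment in a run one of micA, micB, micC may be knocked a few centimetres aside while the robot is not near it.
Once in a run the grip may slacken for a moment while it holds something.
It also fails if it takes over 210 s, if anything falls off the work surface, if the arm or the gripper's body presses on something with over 40 N, if the wrist force passes 120 N, or if a joint passes its speed limit or range.

### The arm

A 7-joint arm with a two-finger parallel gripper is mounted at the origin on the work surface. World frame = base frame: x ahead of the robot, y to its left, z up, the work surface at z = 0. Lengths are in m, angles in rad, forces in N, time in s.
With the tool pointing down it reaches from about 0.4 to 0.85 m from the base axis. Payload 4.5 kg.
Tool frame: the origin (TCP) lies midway between the tips of the shut fingers; the grasp point (between the pads) lies 19 mm behind it; z points along the fingers, y is the line along which they close (so a half turn about z gives the same grasp; the last joint's range is limited). The gripper opens to 88 mm and grips with 3 to 60 N. Pads are 18 mm wide; open, the fingers measure 123 mm over their backs; the gripper's body (75 mm by 187 mm) begins 45 mm behind the grasp point.
Start: joints at [1.293, 0.689, -0.195, 1.565, 0.157, 0.902, -0.215], TCP at [0.192, -0.595, 0.239] pointing down, gripper open.
Joint ranges: [-3.01, 3.01], [-0.46, 2.08], [-1.47, 1.51], [0.13, 2.56], [-1, 4.14], [0.04, 2.09], [-2.66, 2.66]. Speed limits (rad/s): [2.57, 2.57, 3.14, 3.14, 3.14, 3.14, 3.14].

### API

Orientations are given as a unit quaternion [x, y, z, w].
In Python, from station import * gives the robot as it stands.
- The arm moves only by the shell command python3 -m jog 'ROWS' [OPENING] [FORCE]. ROWS is JSON, a list of rows, each an object with "delta_pos": the shift along the world's x, y, z scaled (see below), a list of three; "turn": the turn about the world's z scaled (see below). A call has exactly 10 rows; each row is the pose to reach, as a shift and turn from the pose commanded when the call began, turning the shorter way round; what a row does not reach only later rows make up. The controller multiplies each number of a shift by 0.6 m and each number of a turn by 180 degrees. A row lasts 1/8 s, in which the tool goes at most 62.5 mm and 10.7 degrees, less where a joint would pass 70% of its speed; a pose out of reach is approached as far as the arm can. A call with a number of a shift or a turn outside -1 to 1 is refused whole. A call with a gripper value outside its range is refused whole. OPENING is the gripper command: -1 is shut, 1 is fully open, values between are in proportion, set as the call begins (- or left out, the last holds). The fingers move at their own pace and stop on an object; FORCE is the grip in N (left out, the last holds). Time passes only in rows, so rows that repeat a pose let the fingers close, or fill a call up. It gives the time, the measured TCP pose, the force and the opening at its end, in the units of the state.
- state(): the state, without advancing time (a new reading comes with each control period).
- capture(name): name is "scene" or "top" or "wrist"; returns (picture, depth): 384x512x3 uint8, blue, green, red; 384x512 float32, m along the optical axis (not along the pixel's ray), 0 where there is no reading.
- camera_model(name): a dict with "fx", "fy", "cx", "cy" (pixels), "T" (4x4, takes a point from camera to world coordinates). Camera axes: x right, y down, z forward; pixel columns grow to the right and rows downward; lengths in m; the calibration is good to about 2 mm. The wrist camera is an equidistant fisheye: a pixel r from the principal point sees the ray r / f radians off the axis. A picture is of the moment at which its call begins: read the wrist's pose just before it. camera_model takes no time and is no camera call; for the wrist camera it gives the pose at the moment of the call.
- hand_in(): hands the job in, once; it reports no verdict.
The state is a dict: "t": time; "joint_positions": joint angles; "qvel": joint speeds; "tau": joint torques, N m; "ee_pos": TCP position; "tcp_rot": TCP orientation; "wrist_force": force on the tool from outside, world axes, zero at the start; "torque": the same for the moment, N m; "finger_gap": opening from 0.0 (shut) to 1.0 (fully open).
Only numpy, scipy, OpenCV 4.12 (cv2) and the standard library are available. Lean on these libraries where they do the work, as an engineer would, in place of code of your own. Each camera call takes 0.05 s, during which the arm holds its last target. There are 200 camera calls.

## Working session

There is one attempt and no reset: what is moved stays moved. The work goes in short steps, Python scripts to look and compute and a shell command to move; the robot and the scene stay as the last step left them, time stands still between calls to the robot, and variables do not carry over. Pictures are saved under pics/ and viewed, on a budget of 14 in all, crops included, one or two more only if the job needs it, and the job is handed in when it is done.

```bash
ls; mkdir -p pics; python3 - <<'E'
from station import *
import cv2,numpy as np
s=state();print(s)
for n in("scene","top"):
    im,d=capture(n);cv2.imwrite(f"pics/{n}0.png",im);np.save(f"pics/{n}0.npy",d)
    m=camera_model(n);print(n,{k:np.round(v,3).tolist() for k,v in m.items()})
E
```

```text
pics
{'t': 0.0, 'joint_positions': array([ 1.29276795,  0.68997029, -0.19451056,  1.56637524,  0.15733894,
        0.90248682, -0.21509889]), 'qvel': array([ 0.00061884,  0.00017099, -0.00104051,  0.0009795 ,  0.00029929,
        0.00020706,  0.00041891]), 'tau': array([ 1.30029157e-04, -5.27564907e+01, -1.26723614e+00, -1.53429902e+01,
       -5.27932984e-02,  6.50344271e-03,  1.67278654e-04]), 'ee_pos': array([ 0.19149318, -0.59426486,  0.23791018]), 'tcp_rot': array([ 9.87860956e-01,  1.55337957e-01, -2.25320581e-04, -8.94083291e-04]), 'wrist_force': array([ 0.43645815, -0.0931586 ,  0.73898628]), 'torque': array([-0.03238856,  0.0341676 , -0.02616346]), 'finger_gap': 1.001398812882987}
scene {'fx': 373.426, 'fy': 373.426, 'cx': 251.944, 'cy': 192.025, 'T': [[-0.218, 0.757, -0.615, 1.103], [0.976, 0.162, -0.147, 0.107], [-0.012, -0.632, -0.774, 0.891], [0.0, 0.0, 0.0, 1.0]]}
top {'fx': 438.609, 'fy': 438.609, 'cx': 246.78, 'cy': 192.945, 'T': [[-0.01, -0.996, 0.085, 0.321], [-1.0, 0.01, 0.004, -0.035], [-0.005, -0.085, -0.996, 1.386], [0.0, 0.0, 0.0, 1.0]]}
```

View pics/top0.png

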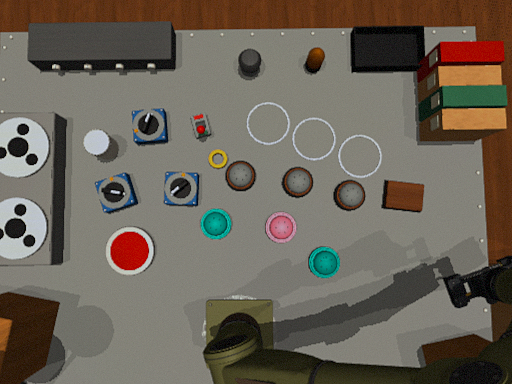

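View pics/scene0.png

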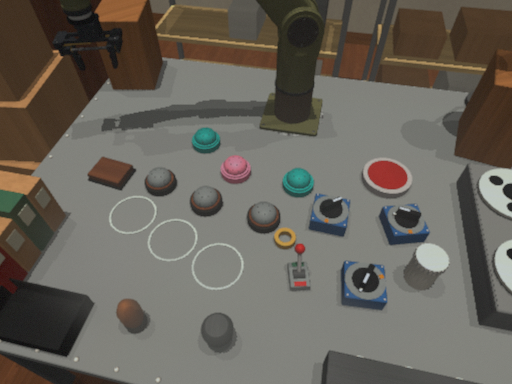

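The top view shows three grey-headed walnut mics at (240,176), (297,181) and (350,194). The turquoise (216,223) and (323,262) and pink (281,227) ones are look-alikes. Rings are at (268,123), (314,138) and (360,156), preamps at (150,125), (182,188) and (116,192), and the lever at (200,126). I'll enlarge and measure.

```bash
cat > h.py <<'E'
from station import *
import cv2,numpy as np
def ray(m,u,v,z,fish=False):
    x,y=(u-m["cx"])/m["fx"],(v-m["cy"])/m["fy"]
    d=np.array([x,y,1.])
    if fish:
        r=np.hypot(x,y); d=np.array([x/r*np.sin(r),y/r*np.sin(r),np.cos(r)]) if r>1e-9 else np.array([0,0,1.])
    d=m["T"][:3,:3]@d;o=m["T"][:3,3];return o+d*(z-o[2])/d[2]
def rect(name,im,z,x0,x1,y0,y1,s,fish=False):
    """orthographic view of plane z: rows=x decreasing, cols=y decreasing, s px per m"""
    m=camera_model(name) if isinstance(name,str) else name
    xs=np.arange(x1,x0,-1/s);ys=np.arange(y1,y0,-1/s);X,Y=np.meshgrid(xs,ys,indexing="ij")
    P=np.stack([X,Y,np.full_like(X,z)],-1)-m["T"][:3,3];c=P@m["T"][:3,:3]
    if fish:
        r=np.hypot(c[...,0],c[...,1]);th=np.arctan2(r,c[...,2]);k=th/np.maximum(r,1e-9)
    else:k=1/c[...,2]
    return cv2.remap(im,(c[...,0]*k*m["fx"]+m["cx"]).astype(np.float32),(c[...,1]*k*m["fy"]+m["cy"]).astype(np.float32),cv2.INTER_CUBIC)
E
python3 - <<'E'
from h import *
im=cv2.imread("pics/top0.png");m=camera_model("top")
hsv=cv2.cvtColor(im,cv2.COLOR_BGR2HSV)
print("rings");w=cv2.inRange(hsv,(0,0,190),(180,40,255))
n,l,st,c=cv2.connectedComponentsWithStats(w)
for i in range(1,n):
    x,y,a,b,A=st[i]
    if a>15: print(st[i],ray(m,x+a/2-.5,y+b/2-.5,0).round(3))
print("orange");w=cv2.inRange(hsv,(8,120,150),(22,255,255));n,l,st,c=cv2.connectedComponentsWithStats(w)
for i in range(1,n):print(st[i],ray(m,*c[i],.05).round(3))
print("blue");w=cv2.inRange(hsv,(100,120,60),(125,255,255));n,l,st,c=cv2.connectedComponentsWithStats(w)
for i in range(1,n):
  if st[i][4]>20:print(st[i])
for n,z,uv in(("mic",.045,[(240,175),(297,181),(350,194)]),("ball",.092,[(200,130)]),("nut",.02,[(218,158)]),("can",.108,[(97,142)]),("knob",.08,[(150,124),(182,188),(116,192)]),("turq",.045,[(216,223),(281,227),(323,262)]),("block",.03,[(404,195)])):
    for p in uv:print(n,ray(m,*p,z).round(3))
cv2.imwrite("pics/topcrop.png",cv2.resize(im[90:225,85:385],None,fx=2.6,fy=2.6,interpolation=cv2.INTER_CUBIC))
E
```

```text
rings
[260 103  29  35  62] [ 0.673 -0.119  0.   ]
[247 106  29  39  67] [ 0.657 -0.077  0.   ]
[   0  118   48   59 1616] [0.594 0.685 0.   ]
[319 119  16  37  53] [ 0.616 -0.286  0.   ]
[293 122  16  37  52] [ 0.607 -0.203  0.   ]
[ 84 130  25  24 457] [0.609 0.453 0.   ]
[364 136  17  35  48] [ 0.562 -0.43   0.   ]
[338 138  36  39  76] [ 0.55  -0.377  0.   ]
[   0  198   46   61 1602] [0.335 0.68  0.   ]
[106 228  47  46 427] [0.261 0.342 0.   ]
orange
[318  51   1   1   1] [ 0.879 -0.257  0.05 ]
[ 438   65   64   21 1202] [ 0.797 -0.729  0.05 ]
[ 442  108   65   22 1303] [ 0.659 -0.735  0.05 ]
[134 129   4   4  12] [0.633 0.313 0.05 ]
[214 149   6   2   6] [0.57  0.063 0.05 ]
[209 151   4   5   5] [0.559 0.082 0.05 ]
[223 151   3   3   3] [0.562 0.04  0.05 ]
[208 157   1   3   3] [0.543 0.089 0.05 ]
[223 157   1   1   1] [0.546 0.043 0.05 ]
[226 156   1   1   1] [0.549 0.033 0.05 ]
[223 160   1   1   1] [0.537 0.043 0.05 ]
[209 162   1   1   1] [0.531 0.086 0.05 ]
[213 162   3   3   3] [0.528 0.07  0.05 ]
[219 162   4   3   4] [0.528 0.05  0.05 ]
[217 164   1   1   1] [0.525 0.061 0.05 ]
[182 173   3   4  10] [0.494 0.166 0.05 ]
[110 177   3   4  12] [0.483 0.387 0.05 ]
[  0 319  11  12  95] [0.048 0.7   0.05 ]
[  6 330   1   1   1] [0.031 0.693 0.05 ]
[  0 332   8  11  29] [0.012 0.703 0.05 ]
blue
[153 109  12  11  45]
[132 110   9  10  31]
[153 128  13  13  61]
[133 131  14  11  51]
[116 173  14  12  46]
[165 172  11  11  41]
[187 173  11  11  48]
[ 95 180   9  11  35]
[123 191  12  16  59]
[184 193  13  12  57]
[164 194  13  11  51]
[101 203  15   9  43]
mic [ 0.49  -0.009  0.045]
mic [ 0.47  -0.184  0.045]
mic [ 0.428 -0.346  0.045]
ball [0.622 0.109 0.092]
nut [0.548 0.06  0.02 ]
can [0.585 0.412 0.108]
knob [0.644 0.262 0.08 ]
knob [0.449 0.164 0.08 ]
knob [0.439 0.362 0.08 ]
turq [0.344 0.065 0.045]
turq [ 0.33  -0.133  0.045]
turq [ 0.223 -0.258  0.045]
block [ 0.425 -0.516  0.03 ]
```

View pics/topcrop.png

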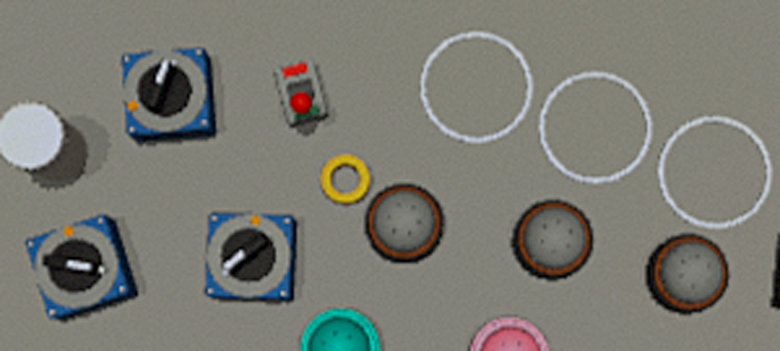

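Only three grey-and-walnut mics fit the description. In the crop they are at (404,223), (553,240) and (687,272); the turquoise (340,345) and pink (510,345) ones do not. The lever ball at (301,102) leans over the green patch (315,110), with red at (295,69). Moving above the lever now.

```bash
python3 -m jog '[{"delta_pos":[0.09,0.14,0.05],"turn":0},{"delta_pos":[0.18,0.28,0.1],"turn":0},{"delta_pos":[0.25,0.4,0.1],"turn":0},{"delta_pos":[0.32,0.5,0.1],"turn":0},{"delta_pos":[0.4,0.6,0.1],"turn":0},{"delta_pos":[0.45,0.7,0.1],"turn":0},{"delta_pos":[0.5,0.8,0.1],"turn":0},{"delta_pos":[0.55,0.88,0.1],"turn":0},{"delta_pos":[0.58,0.95,0.1],"turn":0},{"delta_pos":[0.58,0.95,0.1],"turn":0}]' -1 20
python3 -m jog '[{"delta_pos":[0.05,0.15,0],"turn":0},{"delta_pos":[0.05,0.17,0],"turn":0},{"delta_pos":[0.05,0.17,0],"turn":0},{"delta_pos":[0.05,0.17,0],"turn":0},{"delta_pos":[0.05,0.17,0],"turn":0},{"delta_pos":[0.05,0.17,0],"turn":0},{"delta_pos":[0.05,0.17,0],"turn":0},{"delta_pos":[0.05,0.17,0],"turn":0},{"delta_pos":[0.05,0.17,0],"turn":0},{"delta_pos":[0.05,0.17,0],"turn":0}]'
python3 - <<'E'
from h import *
s=state();m=camera_model("wrist");im,d=capture("wrist");cv2.imwrite("pics/w1.png",im)
print(s["ee_pos"],s["joint_positions"],s["tcp_rot"],m["T"].round(3),m["fx"])
hs=cv2.cvtColor(im,cv2.COLOR_BGR2HSV)
w=cv2.inRange(hs,(0,150,90),(7,255,255))|cv2.inRange(hs,(174,150,90),(180,255,255));n,l,st,c=cv2.connectedComponentsWithStats(w)
for i in range(1,n):
  if st[i][4]>15:print(st[i],ray(m,*c[i],.092,1).round(3),ray(m,*c[i],.025,1).round(3))
E
```

```text
t: 1.35
ee_pos: [0.5164, -0.0666, 0.298]
tcp_rot: [0.988, 0.155, -0.0, 0.0]
wrist_force: [1.7, -0.6, 0.0]
finger_gap: 0.003
t: 2.6
ee_pos: [0.5459, 0.0337, 0.2982]
tcp_rot: [0.988, 0.155, -0.0, 0.0]
wrist_force: [-1.0, -1.2, 0.1]
finger_gap: 0.002
[0.54586654 0.03372742 0.29815849] [-0.01082782  0.51530739 -0.21667095  1.72505248  0.13408428  0.91568207
 -1.54100369] [ 9.87866781e-01  1.55303642e-01 -1.14331481e-06  3.28451971e-05] [[ 0.307 -0.917 -0.255  0.612]
 [-0.952 -0.296 -0.082  0.055]
 [-0.     0.267 -0.964  0.442]
 [ 0.     0.     0.     1.   ]] 297.3186396354542
[204  89  19  20 294] [0.619 0.109 0.092] [0.621 0.12  0.025]
[ 42 240  39  32 797] [0.337 0.287 0.092] [0.284 0.331 0.025]
```

View pics/w1.png

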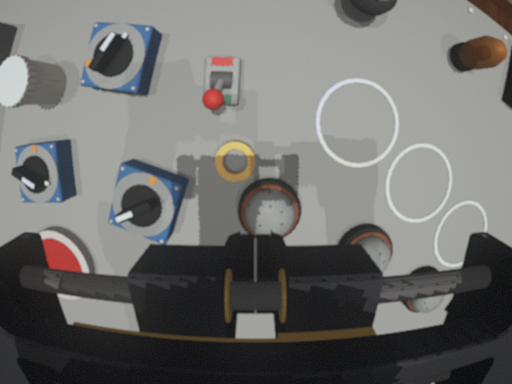

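The wrist view shows the lever base nearly aligned with the tool (yaw about 19°): ball (213,99), red patch (222,61), green (228,98). I'll descend on the green side and push.

```bash
python3 -m jog '[{"delta_pos":[0.05,0.1,-0.05],"turn":0},{"delta_pos":[0.05,0.1,-0.1],"turn":0},{"delta_pos":[0.05,0.1,-0.15],"turn":0},{"delta_pos":[0.05,0.1,-0.2],"turn":0},{"delta_pos":[0.05,0.1,-0.25],"turn":0},{"delta_pos":[0.05,0.1,-0.3],"turn":0},{"delta_pos":[0.05,0.1,-0.34],"turn":0},{"delta_pos":[0.05,0.1,-0.37],"turn":0},{"delta_pos":[0.05,0.1,-0.37],"turn":0},{"delta_pos":[0.05,0.1,-0.37],"turn":0}]'
python3 -m jog '[{"delta_pos":[0.018,0.006,0],"turn":0},{"delta_pos":[0.036,0.012,0],"turn":0},{"delta_pos":[0.054,0.018,0],"turn":0},{"delta_pos":[0.072,0.024,0],"turn":0},{"delta_pos":[0.09,0.03,0],"turn":0},{"delta_pos":[0.108,0.036,0],"turn":0},{"delta_pos":[0.126,0.042,0],"turn":0},{"delta_pos":[0.138,0.046,0],"turn":0},{"delta_pos":[0.15,0.05,0],"turn":0},{"delta_pos":[0.154,0.051,0],"turn":0}]'
cat > ball.py <<'E'
from h import *
for n in("scene","top"):
    im,d=capture(n);m=camera_model(n);hs=cv2.cvtColor(im,cv2.COLOR_BGR2HSV)
    w=cv2.inRange(hs,(0,150,90),(7,255,255))|cv2.inRange(hs,(174,150,90),(180,255,255));k,l,st,c=cv2.connectedComponentsWithStats(w)
    for i in range(1,k):
      p=ray(m,*c[i],.092)
      if st[i][4]>8 and .55<p[0]<.75 and .03<p[1]<.2:print(n,st[i],p.round(3))
E
python3 ball.py
```

```text
t: 3.9
ee_pos: [0.5765, 0.0939, 0.0769]
tcp_rot: [0.988, 0.155, 0.001, -0.0]
wrist_force: [0.8, 0.2, -0.3]
finger_gap: 0.003
t: 5.15
ee_pos: [0.6648, 0.1233, 0.0754]
tcp_rot: [0.988, 0.155, -0.004, 0.001]
wrist_force: [-9.6, -3.2, 5.5]
finger_gap: 0.005
scene [301 274   7   5  19] [0.69  0.129 0.092]
```

```bash
python3 -m jog '[{"delta_pos":[-0.03,-0.01,0],"turn":0},{"delta_pos":[-0.06,-0.02,0],"turn":0},{"delta_pos":[-0.06,-0.02,0.08],"turn":0},{"delta_pos":[-0.06,-0.02,0.16],"turn":0},{"delta_pos":[-0.1,0.04,0.24],"turn":0},{"delta_pos":[-0.15,0.1,0.3],"turn":0},{"delta_pos":[-0.2,0.18,0.3],"turn":0},{"delta_pos":[-0.24,0.22,0.3],"turn":0},{"delta_pos":[-0.24,0.22,0.3],"turn":0},{"delta_pos":[-0.24,0.22,0.3],"turn":0}]' 1
python3 ball.py
python3 - <<'E'
from h import *
s=state();m=camera_model("wrist");im,d=capture("wrist")
print(s["ee_pos"],s["joint_positions"])
np.save("pics/wm2.npy",m["T"])
cv2.imwrite("pics/w2raw.png",im)
r=rect(m,im,.052,.38,.74,.08,.46,1500,True)
cv2.imwrite("pics/w2.png",r)
hs=cv2.cvtColor(im,cv2.COLOR_BGR2HSV);w=cv2.inRange(hs,(8,140,130),(20,255,255));n,l,st,c=cv2.connectedComponentsWithStats(w)
for i in range(1,n):
  if st[i][4]>10:print("or",st[i],ray(m,*c[i],.05,1).round(4))
E
```

```text
t: 6.5
ee_pos: [0.5255, 0.2554, 0.2564]
tcp_rot: [0.988, 0.155, 0.001, 0.0]
wrist_force: [0.1, -0.4, 0.8]
finger_gap: 1.002
scene [299 270   9  10  72] [0.687 0.126 0.092]
scene [295 282   5   4  11] [0.711 0.114 0.092]
top [191 104   8   8  50] [0.691 0.125 0.092]
top [200 114   3   4  10] [0.665 0.106 0.092]
[0.52571511 0.25463726 0.25612139] [-0.42209974  0.61279437 -0.18437513  1.67322529  0.14025797  0.86810027
 -1.92645397]
or [141 177   5   8  34] [0.4794 0.388  0.05  ]
or [308 220   8   8  36] [0.4901 0.1677 0.05  ]
```

View pics/w2.png

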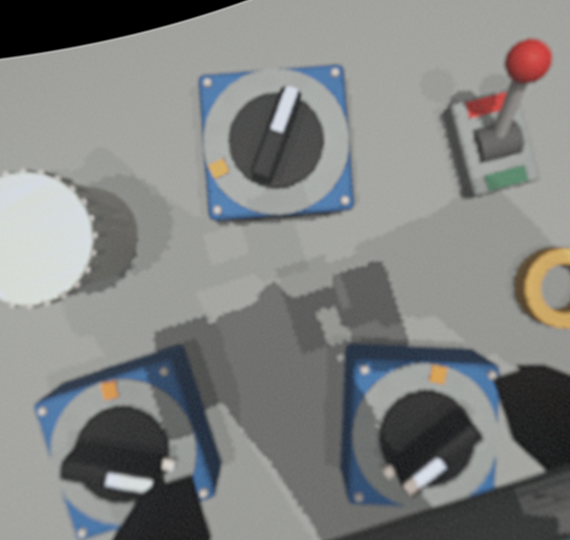

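The ortho view shows the lever over red, with a white pointer and orange mark on each knob: A at (277,141), B at (425,436), C at (122,452). The gap candidates at the stops leave A and C's short turns clear. B will be felt. Next I cross-check the centres with the top camera.

```bash
cat > topknob.py <<'E'
from h import *
im,d=capture("top");m=camera_model("top");hs=cv2.cvtColor(im,cv2.COLOR_BGR2HSV)
w=cv2.inRange(hs,(100,110,50),(125,255,255))
for nm,p in(("A",(.646,.273)),("B",(.449,.172)),("C",(.439,.372))):
    pts=np.argwhere(w)[:,::-1];P=np.array([ray(m,*q,.05)[:2] for q in pts]);k=np.hypot(*(P-p).T)<.085
    r=cv2.minAreaRect(P[k].astype(np.float32)*1000);print(nm,np.round(r[0],1),np.round(r[1],1),round(r[2],1))
E
python3 topknob.py
```

```text
A [650.7 268.1] [104.6 101.5] 12.7
B [450.5 171.7] [103.2  99.1] 87.0
C [0. 0.] [0. 0.] 0.0
```

```bash
python3 -m jog '[{"delta_pos":[0.02,0.02,-0.02],"turn":-0.03},{"delta_pos":[0.05,0.03,-0.04],"turn":-0.06},{"delta_pos":[0.08,0.04,-0.06],"turn":-0.1},{"delta_pos":[0.1,0.06,-0.08],"turn":-0.15},{"delta_pos":[0.1,0.06,-0.08],"turn":-0.2},{"delta_pos":[0.1,0.06,-0.08],"turn":-0.2},{"delta_pos":[0.1,0.06,-0.08],"turn":-0.2},{"delta_pos":[0.1,0.06,-0.08],"turn":-0.2},{"delta_pos":[0.1,0.06,-0.08],"turn":-0.2},{"delta_pos":[0.1,0.06,-0.08],"turn":-0.2}]' -0.1
cat > wk.py <<'E'
import sys
from h import *
nm,x,y=sys.argv[1],float(sys.argv[2]),float(sys.argv[3])
s=state();m=camera_model("wrist");im,d=capture("wrist");q=s["tcp_rot"]
print("tcp",s["ee_pos"].round(4),"yaw",np.degrees(2*np.arctan2(q[1],q[0])).round(1),"q7",s["joint_positions"][6].round(2))
a=rect(m,im,.051,x-.08,x+.08,y-.08,y+.08,2500,True);b=rect(m,im,.087,x-.08,x+.08,y-.08,y+.08,2500,True)
cv2.imwrite(f"pics/{nm}.png",np.hstack([a,b]))
hs=cv2.cvtColor(a,cv2.COLOR_BGR2HSV);w=cv2.inRange(hs,(8,140,120),(22,255,255));n,l,st,c=cv2.connectedComponentsWithStats(w)
for i in range(1,n):
  if st[i][4]>100:print("orange",st[i],(x+.08-c[i][1]/2500).round(4),(y+.08-c[i][0]/2500).round(4))
w=cv2.inRange(hs,(100,110,40),(125,255,255));r=cv2.minAreaRect(np.argwhere(w)[:,::-1].astype(np.float32));print("box",r[1],r[2],(x+.08-r[0][1]/2500),(y+.08-r[0][0]/2500))
hs=cv2.cvtColor(b,cv2.COLOR_BGR2HSV);w=cv2.inRange(hs,(0,0,195),(180,50,255));n,l,st,c=cv2.connectedComponentsWithStats(w)
for i in range(1,n):
  if st[i][4]>150:
    r=cv2.minAreaRect(np.argwhere(l==i)[:,::-1].astype(np.float32));print("white",st[i],np.round(r[1],0),(x+.08-r[0][1]/2500).__round__(4),(y+.08-r[0][0]/2500).__round__(4))
E
python3 wk.py k1 .648 .272
```

```text
t: 7.95
ee_pos: [0.5843, 0.2922, 0.2083]
tcp_rot: [0.988, -0.157, 0.0, -0.0]
wrist_force: [0.5, 1.3, -0.3]
finger_gap: 0.452
tcp [0.5843 0.2922 0.2083] yaw -18.1 q7 -2.42
orange [ 81 237  28  25 458] 0.6283 0.3143
box (238.7412872314453, 239.5045623779297) 85.53284454345703 0.6464531372070312 0.2761197814941406
white [ 184  125   42   79 1383] [18. 81.] 0.6626 0.2702
```

View pics/k1.png

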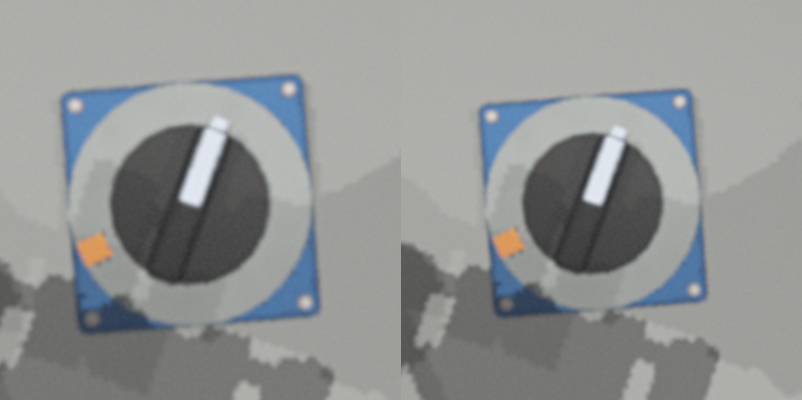

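Knob A: centre (0.6465, 0.276), pointer −18.4°, mark 115.4°, so the turn is +133.8°. Descend, grip, turn.

```bash
python3 -m jog '[{"delta_pos":[0.05,-0.013,0],"turn":0},{"delta_pos":[0.103,-0.027,-0.02],"turn":0},{"delta_pos":[0.103,-0.027,-0.06],"turn":0},{"delta_pos":[0.103,-0.027,-0.1],"turn":0},{"delta_pos":[0.103,-0.027,-0.14],"turn":0},{"delta_pos":[0.103,-0.027,-0.18],"turn":0},{"delta_pos":[0.103,-0.027,-0.21],"turn":0},{"delta_pos":[0.103,-0.027,-0.23],"turn":0},{"delta_pos":[0.103,-0.027,-0.244],"turn":0},{"delta_pos":[0.103,-0.027,-0.244],"turn":0}]'
python3 -m jog '[{"delta_pos":[0,0,0],"turn":0},{"delta_pos":[0,0,0],"turn":0},{"delta_pos":[0,0,0],"turn":0},{"delta_pos":[0,0,0],"turn":0},{"delta_pos":[0,0,0],"turn":0},{"delta_pos":[0,0,0],"turn":0},{"delta_pos":[0,0,0],"turn":0},{"delta_pos":[0,0,0],"turn":0},{"delta_pos":[0,0,0],"turn":0},{"delta_pos":[0,0,0],"turn":0}]' -1 25
```

```text
t: 9.25
ee_pos: [0.646, 0.2761, 0.0615]
tcp_rot: [0.988, -0.158, -0.0, 0.0]
wrist_force: [0.7, -0.8, 0.1]
finger_gap: 0.449
t: 10.5
ee_pos: [0.6463, 0.276, 0.0623]
tcp_rot: [0.987, -0.158, 0.0, 0.0]
wrist_force: [-1.6, -1.9, 5.9]
finger_gap: 0.155
```

```bash
python3 -m jog '[{"delta_pos":[0,0,0],"turn":0.04},{"delta_pos":[0,0,0],"turn":0.08},{"delta_pos":[0,0,0],"turn":0.12},{"delta_pos":[0,0,0],"turn":0.16},{"delta_pos":[0,0,0],"turn":0.2},{"delta_pos":[0,0,0],"turn":0.24},{"delta_pos":[0,0,0],"turn":0.28},{"delta_pos":[0,0,0],"turn":0.32},{"delta_pos":[0,0,0],"turn":0.36},{"delta_pos":[0,0,0],"turn":0.4}]'
python3 -m jog '[{"delta_pos":[0,0,0],"turn":0.04},{"delta_pos":[0,0,0],"turn":0.08},{"delta_pos":[0,0,0],"turn":0.12},{"delta_pos":[0,0,0],"turn":0.16},{"delta_pos":[0,0,0],"turn":0.2},{"delta_pos":[0,0,0],"turn":0.24},{"delta_pos":[0,0,0],"turn":0.28},{"delta_pos":[0,0,0],"turn":0.32},{"delta_pos":[0,0,0],"turn":0.343},{"delta_pos":[0,0,0],"turn":0.343}]'
python3 -c "from station import *;s=state();print(s['torque'],s['joint_positions'][6])"
```

```text
t: 11.75
ee_pos: [0.6463, 0.2762, 0.0619]
tcp_rot: [0.891, 0.455, 0.0, -0.0]
wrist_force: [-0.9, -1.1, 3.6]
finger_gap: 0.16
t: 13.0
ee_pos: [0.6461, 0.2762, 0.0619]
tcp_rot: [0.533, 0.846, 0.0, -0.0]
wrist_force: [-1.3, -0.5, 4.6]
finger_gap: 0.155
[-0.08865475  0.20776666 -0.02357254] -0.5399270096761855
```

```bash
python3 -m jog '[{"delta_pos":[0,0,0],"turn":0},{"delta_pos":[0,0,0],"turn":0},{"delta_pos":[0,0,0],"turn":0},{"delta_pos":[0,0,0],"turn":0},{"delta_pos":[0,0,0.06],"turn":0},{"delta_pos":[0,0,0.12],"turn":0},{"delta_pos":[0,0,0.18],"turn":0},{"delta_pos":[0.03,-0.08,0.24],"turn":0},{"delta_pos":[0.04,-0.1,0.24],"turn":0},{"delta_pos":[0.04,-0.1,0.24],"turn":0}]' -0.1
python3 wk.py k1b .6465 .276
```

```text
t: 14.25
ee_pos: [0.6703, 0.2145, 0.2051]
tcp_rot: [0.534, 0.846, -0.001, -0.0]
wrist_force: [-0.9, 1.0, -0.1]
finger_gap: 0.448
tcp [0.6703 0.2145 0.2051] yaw 115.5 q7 -0.36
box (238.94215393066406, 238.63595581054688) 85.5074234008789 0.6464743408203124 0.27612653808593757
white [123 212  41  31 548] [18. 44.] 0.6364 0.298
```

View pics/k1b.png

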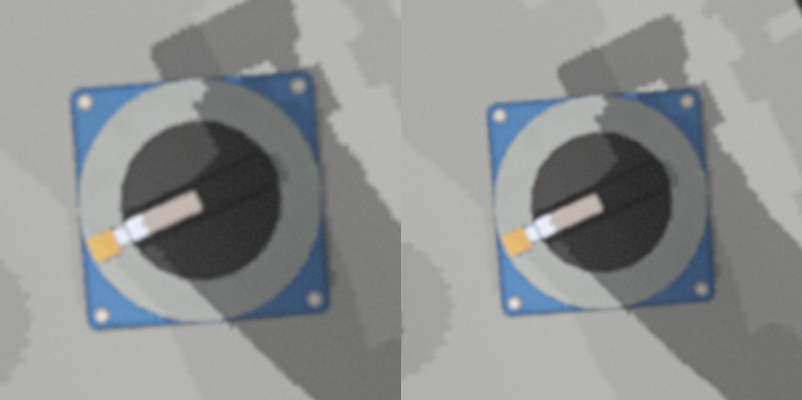

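Knob A points squarely at its mark (pointer and mark aligned at (118,240)). On to knob B.

```bash
python3 -m jog '[{"delta_pos":[-0.06,-0.03,0],"turn":0.02},{"delta_pos":[-0.12,-0.06,0],"turn":0.04},{"delta_pos":[-0.18,-0.09,0],"turn":0.058},{"delta_pos":[-0.24,-0.12,0],"turn":0.058},{"delta_pos":[-0.28,-0.14,0],"turn":0.058},{"delta_pos":[-0.304,-0.154,0],"turn":0.058},{"delta_pos":[-0.304,-0.154,0],"turn":0.058},{"delta_pos":[-0.304,-0.154,0],"turn":0.058},{"delta_pos":[-0.304,-0.154,0],"turn":0.058},{"delta_pos":[-0.304,-0.154,0],"turn":0.058}]'
python3 wk.py k2 .449 .175
```

```text
t: 15.55
ee_pos: [0.488, 0.1242, 0.2056]
tcp_rot: [0.454, 0.891, 0.0, -0.0]
wrist_force: [0.2, -0.5, 0.0]
finger_gap: 0.448
tcp [0.488  0.1242 0.2056] yaw 126.1 q7 -0.38
orange [207  85  25  28 537] 0.4895 0.1674
box (238.45529174804688, 239.69456481933594) 2.5031397342681885 0.44826064453125003 0.17573724365234375
white [130 235  32  24 441] [17. 31.] 0.4309 0.1969
```

View pics/k2.png

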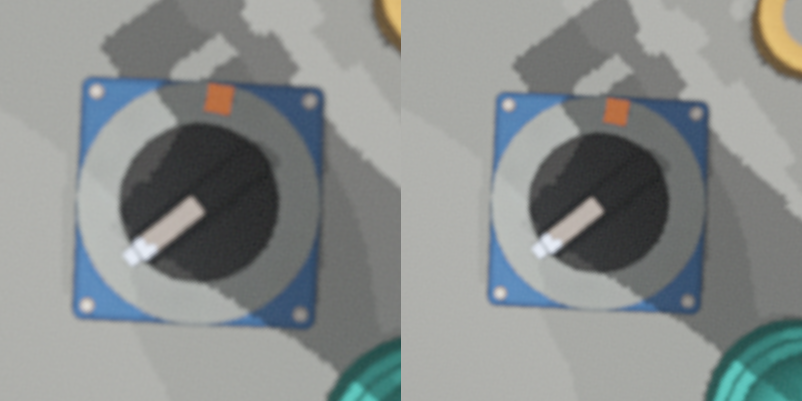

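```bash
python3 -m jog '[{"delta_pos":[-0.033,0.043,0],"turn":0.01},{"delta_pos":[-0.066,0.086,-0.02],"turn":0.01},{"delta_pos":[-0.066,0.086,-0.06],"turn":0.01},{"delta_pos":[-0.066,0.086,-0.1],"turn":0.01},{"delta_pos":[-0.066,0.086,-0.14],"turn":0.01},{"delta_pos":[-0.066,0.086,-0.18],"turn":0.01},{"delta_pos":[-0.066,0.086,-0.21],"turn":0.01},{"delta_pos":[-0.066,0.086,-0.23],"turn":0.01},{"delta_pos":[-0.066,0.086,-0.239],"turn":0.01},{"delta_pos":[-0.066,0.086,-0.239],"turn":0.01}]'
python3 -m jog '[{"delta_pos":[0,0,0],"turn":0},{"delta_pos":[0,0,0],"turn":0},{"delta_pos":[0,0,0],"turn":0},{"delta_pos":[0,0,0],"turn":0},{"delta_pos":[0,0,0],"turn":0},{"delta_pos":[0,0,0],"turn":0},{"delta_pos":[0,0,0],"turn":0},{"delta_pos":[0,0,0],"turn":0},{"delta_pos":[0,0,0],"turn":0},{"delta_pos":[0,0,0],"turn":0}]' -1 25
python3 -m jog '[{"delta_pos":[0,0,0],"turn":-0.04},{"delta_pos":[0,0,0],"turn":-0.08},{"delta_pos":[0,0,0],"turn":-0.12},{"delta_pos":[0,0,0],"turn":-0.16},{"delta_pos":[0,0,0],"turn":-0.2},{"delta_pos":[0,0,0],"turn":-0.2},{"delta_pos":[0,0,0],"turn":-0.2},{"delta_pos":[0,0,0],"turn":-0.2},{"delta_pos":[0,0,0],"turn":-0.2},{"delta_pos":[0,0,0],"turn":-0.2}]'
python3 -c "from station import *;s=state();print(s['torque'],s['joint_positions'][6])"
```

```text
t: 16.85
ee_pos: [0.4481, 0.1754, 0.0624]
tcp_rot: [0.44, 0.898, 0.0, 0.0]
wrist_force: [0.8, -0.6, 0.6]
finger_gap: 0.449
t: 18.1
ee_pos: [0.448, 0.1751, 0.0627]
tcp_rot: [0.44, 0.898, -0.0, 0.0]
wrist_force: [-2.2, -0.6, 6.3]
finger_gap: 0.154
t: 19.35
ee_pos: [0.4477, 0.175, 0.0627]
tcp_rot: [0.696, 0.718, -0.0, 0.0]
wrist_force: [-0.8, -0.9, 6.4]
finger_gap: 0.151
[-0.26017509  0.27491263 -0.07630383] -1.2562784413823065
```

```bash
python3 -m jog '[{"delta_pos":[0,0,0],"turn":-0.04},{"delta_pos":[0,0,0],"turn":-0.08},{"delta_pos":[0,0,0],"turn":-0.12},{"delta_pos":[0,0,0],"turn":-0.16},{"delta_pos":[0,0,0],"turn":-0.2},{"delta_pos":[0,0,0],"turn":-0.24},{"delta_pos":[0,0,0],"turn":-0.28},{"delta_pos":[0,0,0],"turn":-0.32},{"delta_pos":[0,0,0],"turn":-0.36},{"delta_pos":[0,0,0],"turn":-0.4}]'
python3 -m jog '[{"delta_pos":[0,0,0],"turn":-0.04},{"delta_pos":[0,0,0],"turn":-0.08},{"delta_pos":[0,0,0],"turn":-0.12},{"delta_pos":[0,0,0],"turn":-0.16},{"delta_pos":[0,0,0],"turn":-0.174},{"delta_pos":[0,0,0],"turn":-0.174},{"delta_pos":[0,0,0],"turn":-0.174},{"delta_pos":[0,0,0],"turn":-0.174},{"delta_pos":[0,0,0],"turn":-0.174},{"delta_pos":[0,0,0],"turn":-0.174}]'
python3 -m jog '[{"delta_pos":[0,0,0],"turn":0},{"delta_pos":[0,0,0],"turn":0},{"delta_pos":[0,0,0],"turn":0},{"delta_pos":[0,0,0],"turn":0},{"delta_pos":[0,0,0.06],"turn":0},{"delta_pos":[0,0,0.12],"turn":0},{"delta_pos":[0,0,0.18],"turn":0},{"delta_pos":[-0.03,0,0.24],"turn":0},{"delta_pos":[-0.06,0,0.24],"turn":0},{"delta_pos":[-0.06,0,0.24],"turn":0}]' -0.1
python3 wk.py k2b .4483 .1757
```

```text
t: 20.6
ee_pos: [0.4471, 0.1753, 0.0627]
tcp_rot: [0.985, 0.171, -0.001, 0.0]
wrist_force: [-2.8, -1.2, 7.3]
finger_gap: 0.15
t: 21.85
ee_pos: [0.447, 0.1757, 0.0627]
tcp_rot: [0.995, -0.099, -0.001, 0.0]
wrist_force: [-2.5, 0.5, 6.2]
finger_gap: 0.156
t: 23.1
ee_pos: [0.411, 0.1752, 0.2067]
tcp_rot: [0.995, -0.099, -0.0, 0.0]
wrist_force: [0.1, 0.0, 1.3]
finger_gap: 0.451
tcp [0.411  0.1752 0.2067] yaw -11.4 q7 -2.28
box (239.56455993652344, 238.69039916992188) 2.5050930976867676 0.448756201171875 0.17529879760742184
white [210 106  24  24 261] [18. 28.] 0.4824 0.1677
white [ 194  131   29   69 1183] [18. 67.] 0.4623 0.173
```

View pics/k2b.png

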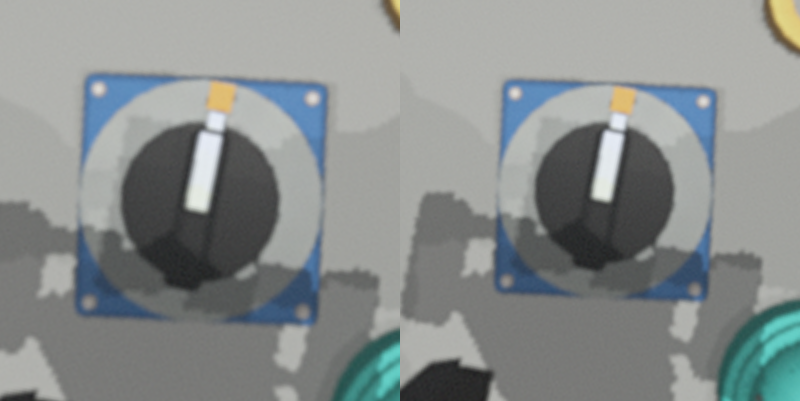

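Knob B is aligned (pointer (615,120), mark (623,100)). On to knob C.

```bash
python3 -m jog '[{"delta_pos":[0.01,0.03,0],"turn":0.055},{"delta_pos":[0.02,0.07,0],"turn":0.11},{"delta_pos":[0.03,0.11,0],"turn":0.165},{"delta_pos":[0.035,0.15,0],"turn":0.22},{"delta_pos":[0.035,0.19,0],"turn":0.275},{"delta_pos":[0.035,0.22,0],"turn":0.33},{"delta_pos":[0.035,0.227,0],"turn":0.385},{"delta_pos":[0.035,0.227,0],"turn":0.44},{"delta_pos":[0.035,0.227,0],"turn":0.495},{"delta_pos":[0.035,0.227,0],"turn":0.53}]'
python3 wk.py k3 .4387 .376
```

```text
t: 24.4
ee_pos: [0.4339, 0.3113, 0.2055]
tcp_rot: [0.743, 0.67, -0.0, -0.0]
wrist_force: [-1.0, 0.7, 0.6]
finger_gap: 0.451
tcp [0.4339 0.3113 0.2055] yaw 84.1 q7 -1.24
box (239.39044189453125, 239.1971435546875) 71.85688018798828 0.43770305175781243 0.3790665222167969
white [194 196  41  22 677] [40. 18.] 0.4359 0.3704
```

View pics/k3.png

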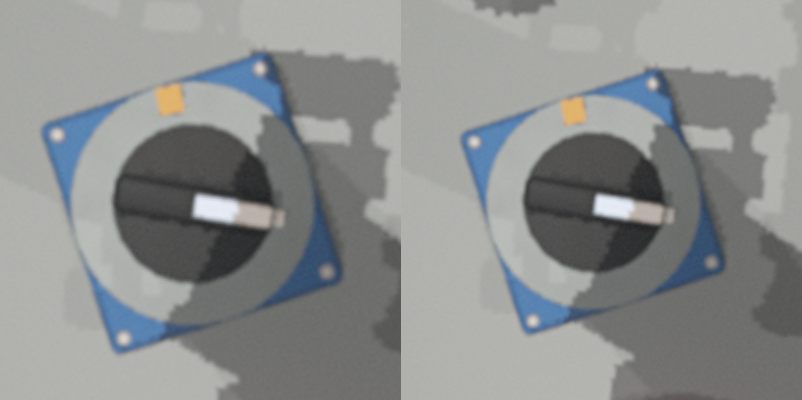

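```bash
python3 -m jog '[{"delta_pos":[0.003,0.056,0],"turn":-0.01},{"delta_pos":[0.006,0.113,-0.02],"turn":-0.01},{"delta_pos":[0.006,0.113,-0.06],"turn":-0.01},{"delta_pos":[0.006,0.113,-0.1],"turn":-0.01},{"delta_pos":[0.006,0.113,-0.14],"turn":-0.01},{"delta_pos":[0.006,0.113,-0.18],"turn":-0.01},{"delta_pos":[0.006,0.113,-0.21],"turn":-0.01},{"delta_pos":[0.006,0.113,-0.23],"turn":-0.01},{"delta_pos":[0.006,0.113,-0.239],"turn":-0.01},{"delta_pos":[0.006,0.113,-0.239],"turn":-0.01}]'
python3 -m jog '[{"delta_pos":[0,0,0],"turn":0},{"delta_pos":[0,0,0],"turn":0},{"delta_pos":[0,0,0],"turn":0},{"delta_pos":[0,0,0],"turn":0},{"delta_pos":[0,0,0],"turn":0},{"delta_pos":[0,0,0],"turn":0},{"delta_pos":[0,0,0],"turn":0},{"delta_pos":[0,0,0],"turn":0},{"delta_pos":[0,0,0],"turn":0},{"delta_pos":[0,0,0],"turn":0}]' -1 25
python3 -m jog '[{"delta_pos":[0,0,0],"turn":0.04},{"delta_pos":[0,0,0],"turn":0.08},{"delta_pos":[0,0,0],"turn":0.12},{"delta_pos":[0,0,0],"turn":0.16},{"delta_pos":[0,0,0],"turn":0.2},{"delta_pos":[0,0,0],"turn":0.24},{"delta_pos":[0,0,0],"turn":0.28},{"delta_pos":[0,0,0],"turn":0.32},{"delta_pos":[0,0,0],"turn":0.36},{"delta_pos":[0,0,0],"turn":0.4}]'
python3 -m jog '[{"delta_pos":[0,0,0],"turn":0.04},{"delta_pos":[0,0,0],"turn":0.08},{"delta_pos":[0,0,0],"turn":0.12},{"delta_pos":[0,0,0],"turn":0.16},{"delta_pos":[0,0,0],"turn":0.2},{"delta_pos":[0,0,0],"turn":0.21},{"delta_pos":[0,0,0],"turn":0.21},{"delta_pos":[0,0,0],"turn":0.21},{"delta_pos":[0,0,0],"turn":0.21},{"delta_pos":[0,0,0],"turn":0.21}]'
python3 -m jog '[{"delta_pos":[0,0,0],"turn":0},{"delta_pos":[0,0,0],"turn":0},{"delta_pos":[0,0,0],"turn":0},{"delta_pos":[0,0,0],"turn":0},{"delta_pos":[0,0,0.06],"turn":0},{"delta_pos":[0,0,0.12],"turn":0},{"delta_pos":[0,0,0.18],"turn":0},{"delta_pos":[0.05,0,0.24],"turn":0},{"delta_pos":[0.1,0,0.24],"turn":0},{"delta_pos":[0.1,0,0.24],"turn":0}]' -0.1
python3 wk.py k3b .4377 .379
```

```text
t: 25.7
ee_pos: [0.4368, 0.3794, 0.063]
tcp_rot: [0.754, 0.657, 0.0, 0.0]
wrist_force: [0.9, -0.1, -0.9]
finger_gap: 0.446
t: 26.95
ee_pos: [0.4371, 0.3794, 0.0634]
tcp_rot: [0.754, 0.657, 0.0, 0.0]
wrist_force: [1.5, -0.8, 6.3]
finger_gap: 0.156
t: 28.2
ee_pos: [0.4367, 0.3792, 0.0634]
tcp_rot: [0.222, 0.975, -0.0, 0.0]
wrist_force: [-0.9, -0.7, 5.4]
finger_gap: 0.155
t: 29.45
ee_pos: [0.4367, 0.379, 0.0634]
tcp_rot: [-0.104, 0.995, -0.0, 0.0]
wrist_force: [0.3, -2.1, 5.3]
finger_gap: 0.159
t: 30.7
ee_pos: [0.499, 0.3784, 0.2068]
tcp_rot: [-0.102, 0.995, -0.0, 0.001]
wrist_force: [-0.5, 0.2, -0.2]
finger_gap: 0.451
tcp [0.499  0.3784 0.2068] yaw 191.7 q7 0.39
orange [165  84  26  27 509] 0.479 0.3882
box (238.42422485351562, 239.32772827148438) 71.99584197998047 0.43726110839843746 0.3786273681640625
white [181 134  25  64 915] [64. 15.] 0.4515 0.3818
```

View pics/k3b.png

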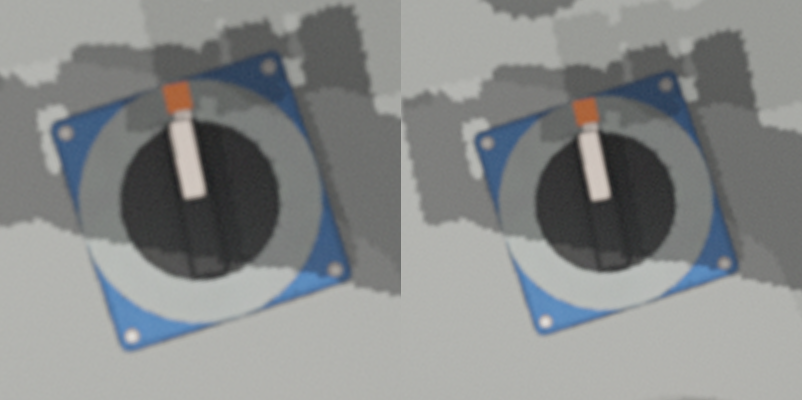

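Knob C is aligned. Next I locate the mics and rings by depth and white mask.

```bash
cat > mics.py <<'E'
from h import *
im,d=capture("top");m=camera_model("top");T=m["T"]
v,u=np.mgrid[:384,:512];c=np.stack([(u-m["cx"])/m["fx"]*d,(v-m["cy"])/m["fy"]*d,d],-1);P=c@T[:3,:3].T+T[:3,3]
hs=cv2.cvtColor(im,cv2.COLOR_BGR2HSV)
w=((P[...,2]>.012)&(P[...,2]<.07)&(d>0)&(P[...,0]>.38)&(P[...,0]<.75)&(P[...,1]>-.46)&(P[...,1]<.05)).astype(np.uint8)
n,l,st,_=cv2.connectedComponentsWithStats(w)
for i in range(1,n):
    if st[i][4]>300:
        Q=P[l==i];z=np.median(hs[...,1][l==i]);top=Q[Q[:,2]>.036]
        print("mic",st[i],"sat",z,"zmax",Q[:,2].max().round(3),"mid",((Q.max(0)+Q.min(0))/2)[:2].round(4),"dome",top[:,:2].mean(0).round(4),"size",(Q.max(0)-Q.min(0))[:2].round(3))
W=cv2.inRange(hs,(0,0,165),(180,40,255))
for g in((.655,-.098),(.608,-.245),(.555,-.40)):
    pts=np.argwhere(W)[:,::-1];R=np.array([ray(m,*q,0)[:2] for q in pts]);g=np.array(g)
    for _ in range(4):
        k=abs(np.hypot(*(R-g).T)-.066)<.008
        A=np.c_[2*R[k],np.ones(k.sum())];s=np.linalg.lstsq(A,(R[k]**2).sum(1),rcond=None)[0];g=s[:2]
    print("ring",g.round(4),"r",np.sqrt(s[2]+g@g).round(4),k.sum())
E
python3 mics.py
```

```text
mic [225 160  31  31 734] sat 19.0 zmax 0.061 mid [ 0.4932 -0.0086] dome [ 0.4924 -0.0085] size [0.095 0.094]
mic [271 172  31  30 738] sat 19.0 zmax 0.063 mid [ 0.4556 -0.1521] dome [ 0.4547 -0.1518] size [0.092 0.094]
mic [334 179  31  31 754] sat 19.0 zmax 0.061 mid [ 0.4305 -0.3478] dome [ 0.4283 -0.346 ] size [0.095 0.094]
ring [ 0.6638 -0.0989] r 0.0663 285
ring [ 0.6117 -0.2449] r 0.0663 287
ring [ 0.5541 -0.3904] r 0.0663 294
```

mic2 has already been knocked, to (0.455,-0.152); it will be used from there. I go behind mic1 with the fingers half open as a V-pusher.

```bash
python3 -m jog '[{"delta_pos":[-0.02,-0.08,0],"turn":-0.04},{"delta_pos":[-0.04,-0.16,0],"turn":-0.08},{"delta_pos":[-0.06,-0.24,0],"turn":-0.12},{"delta_pos":[-0.08,-0.32,0],"turn":-0.16},{"delta_pos":[-0.1,-0.4,0],"turn":-0.2},{"delta_pos":[-0.108,-0.48,0],"turn":-0.22},{"delta_pos":[-0.108,-0.55,0],"turn":-0.22},{"delta_pos":[-0.108,-0.592,0],"turn":-0.22},{"delta_pos":[-0.108,-0.592,0],"turn":-0.22},{"delta_pos":[-0.108,-0.592,0],"turn":-0.22}]' 0
python3 -m jog '[{"delta_pos":[0,0,-0.05],"turn":0},{"delta_pos":[0,0,-0.1],"turn":0},{"delta_pos":[0,0,-0.15],"turn":0},{"delta_pos":[0,0,-0.2],"turn":0},{"delta_pos":[0,0,-0.25],"turn":0},{"delta_pos":[0,0,-0.29],"turn":0},{"delta_pos":[0,0,-0.31],"turn":0},{"delta_pos":[0,0,-0.325],"turn":0},{"delta_pos":[0,0,-0.325],"turn":0},{"delta_pos":[0,0,-0.325],"turn":0}]'
python3 -m jog '[{"delta_pos":[0.02,-0.011,0],"turn":0},{"delta_pos":[0.04,-0.021,0],"turn":0},{"delta_pos":[0.07,-0.037,0],"turn":0},{"delta_pos":[0.1,-0.053,0],"turn":0},{"delta_pos":[0.13,-0.069,0],"turn":0},{"delta_pos":[0.16,-0.085,0],"turn":0},{"delta_pos":[0.19,-0.101,0],"turn":0},{"delta_pos":[0.22,-0.117,0],"turn":0},{"delta_pos":[0.24,-0.127,0],"turn":0},{"delta_pos":[0.26,-0.138,0],"turn":0}]'
python3 mics.py
```

```text
t: 32.05
ee_pos: [0.4315, 0.0258, 0.2071]
tcp_rot: [0.238, 0.971, 0.001, -0.0]
wrist_force: [0.4, 0.5, -0.0]
finger_gap: 0.501
t: 33.3
ee_pos: [0.432, 0.0253, 0.0123]
tcp_rot: [0.238, 0.971, 0.0, 0.0]
wrist_force: [0.6, -0.1, 0.2]
finger_gap: 0.504
t: 34.55
ee_pos: [0.5857, -0.0567, 0.0123]
tcp_rot: [0.238, 0.971, 0.001, -0.002]
wrist_force: [-4.9, 3.2, 3.4]
finger_gap: 0.499
mic [271 172  20  30 422] sat 22.0 zmax 0.061 mid [ 0.4558 -0.1331] dome [ 0.4547 -0.1392] size [0.091 0.056]
mic [337 182  28  28 417] sat 19.0 zmax 0.063 mid [ 0.4255 -0.3521] dome [ 0.4191 -0.355 ] size [0.085 0.085]
ring [0. 0.] r 0.0 0
ring [0. 0.] r 0.0 0
ring [ 0.5543 -0.3911] r 0.0659 127
```

```bash
python3 -m jog '[{"delta_pos":[0.02,-0.011,0],"turn":0},{"delta_pos":[0.04,-0.022,0],"turn":0},{"delta_pos":[0.05,-0.028,0],"turn":0},{"delta_pos":[0.05,-0.028,0],"turn":0},{"delta_pos":[0.05,-0.028,0],"turn":0},{"delta_pos":[0.05,-0.028,0],"turn":0},{"delta_pos":[0.03,-0.017,0],"turn":0},{"delta_pos":[-0.01,0.005,0],"turn":0},{"delta_pos":[-0.01,0.005,0.05],"turn":0},{"delta_pos":[-0.01,0.005,0.1],"turn":0}]'
python3 -m jog '[{"delta_pos":[0,0,0.05],"turn":0},{"delta_pos":[0,0,0.1],"turn":0},{"delta_pos":[-0.05,0,0.2],"turn":0},{"delta_pos":[-0.1,0,0.22],"turn":0},{"delta_pos":[-0.15,0.0,0.22],"turn":0},{"delta_pos":[-0.2,0.0,0.22],"turn":0},{"delta_pos":[-0.25,0,0.22],"turn":0},{"delta_pos":[-0.28,0,0.22],"turn":0},{"delta_pos":[-0.28,0,0.22],"turn":0},{"delta_pos":[-0.28,0,0.22],"turn":0}]'
python3 mics.py
```

```text
t: 35.85
ee_pos: [0.5826, -0.0567, 0.0726]
tcp_rot: [0.239, 0.971, -0.001, 0.001]
wrist_force: [1.0, -0.1, -0.2]
finger_gap: 0.503
t: 37.1
ee_pos: [0.4157, -0.0559, 0.2042]
tcp_rot: [0.24, 0.971, 0.0, 0.001]
wrist_force: [0.6, -0.8, 0.4]
finger_gap: 0.5
mic [253 105  31  31 724] sat 19.0 zmax 0.063 mid [ 0.6687 -0.0988] dome [ 0.6656 -0.0981] size [0.096 0.095]
mic [334 179  31  31 728] sat 19.0 zmax 0.064 mid [ 0.43   -0.3474] dome [ 0.4283 -0.3462] size [0.094 0.094]
ring [ 0.6637 -0.0991] r 0.0662 309
ring [ 0.6117 -0.245 ] r 0.0663 310
ring [ 0.5543 -0.3906] r 0.0663 322
```

```bash
python3 -m jog '[{"delta_pos":[-0.023,-0.107,0],"turn":-0.015},{"delta_pos":[-0.023,-0.107,0],"turn":-0.015},{"delta_pos":[-0.023,-0.107,-0.06],"turn":-0.015},{"delta_pos":[-0.023,-0.107,-0.12],"turn":-0.015},{"delta_pos":[-0.023,-0.107,-0.18],"turn":-0.015},{"delta_pos":[-0.023,-0.107,-0.24],"turn":-0.015},{"delta_pos":[-0.023,-0.107,-0.28],"turn":-0.015},{"delta_pos":[-0.023,-0.107,-0.31],"turn":-0.015},{"delta_pos":[-0.023,-0.107,-0.32],"turn":-0.015},{"delta_pos":[-0.023,-0.107,-0.32],"turn":-0.015}]' 0
python3 -m jog '[{"delta_pos":[0.03,-0.018,0],"turn":0},{"delta_pos":[0.06,-0.036,0],"turn":0},{"delta_pos":[0.09,-0.054,0],"turn":0},{"delta_pos":[0.12,-0.072,0],"turn":0},{"delta_pos":[0.15,-0.089,0],"turn":0},{"delta_pos":[0.18,-0.107,0],"turn":0},{"delta_pos":[0.21,-0.125,0],"turn":0},{"delta_pos":[0.24,-0.143,0],"turn":0},{"delta_pos":[0.26,-0.155,0],"turn":0},{"delta_pos":[0.27,-0.161,0],"turn":0}]'
python3 -m jog '[{"delta_pos":[0,0,0],"turn":0},{"delta_pos":[0,0,0],"turn":0},{"delta_pos":[-0.03,0.018,0],"turn":0},{"delta_pos":[-0.06,0.036,0],"turn":0},{"delta_pos":[-0.06,0.036,0.08],"turn":0},{"delta_pos":[-0.06,0.036,0.16],"turn":0},{"delta_pos":[-0.1,0.1,0.25],"turn":0},{"delta_pos":[-0.18,0.18,0.32],"turn":0},{"delta_pos":[-0.27,0.24,0.32],"turn":0},{"delta_pos":[-0.27,0.26,0.32],"turn":0}]'
python3 mics.py
```

```text
t: 38.4
ee_pos: [0.4005, -0.1195, 0.0118]
tcp_rot: [0.262, 0.965, 0.001, -0.0]
wrist_force: [-0.4, -0.1, -0.1]
finger_gap: 0.498
t: 39.65
ee_pos: [0.5602, -0.2151, 0.0128]
tcp_rot: [0.262, 0.965, 0.0, -0.002]
wrist_force: [-7.0, 4.2, 5.8]
finger_gap: 0.502
t: 40.9
ee_pos: [0.3981, -0.0595, 0.2055]
tcp_rot: [0.261, 0.965, -0.0, 0.001]
wrist_force: [0.5, 0.5, -0.2]
finger_gap: 0.502
mic [253 105  31  31 722] sat 19.0 zmax 0.061 mid [ 0.6688 -0.0987] dome [ 0.6654 -0.0979] size [0.096 0.095]
mic [299 123  30  30 727] sat 19.0 zmax 0.065 mid [ 0.6102 -0.2409] dome [ 0.6084 -0.2402] size [0.094 0.092]
mic [334 179  31  31 751] sat 19.0 zmax 0.061 mid [ 0.4305 -0.3477] dome [ 0.4284 -0.3461] size [0.095 0.094]
ring [ 0.6637 -0.0991] r 0.0662 308
ring [ 0.6117 -0.2451] r 0.0663 307
ring [ 0.5542 -0.3906] r 0.0663 316
```

```bash
python3 -m jog '[{"delta_pos":[-0.01,-0.09,0],"turn":0.03},{"delta_pos":[-0.03,-0.18,0],"turn":0.061},{"delta_pos":[-0.05,-0.27,0],"turn":0.061},{"delta_pos":[-0.05,-0.36,0],"turn":0.061},{"delta_pos":[-0.05,-0.443,0],"turn":0.061},{"delta_pos":[-0.05,-0.443,0],"turn":0.061},{"delta_pos":[-0.05,-0.443,-0.06],"turn":0.061},{"delta_pos":[-0.05,-0.443,-0.12],"turn":0.061},{"delta_pos":[-0.05,-0.443,-0.18],"turn":0.061},{"delta_pos":[-0.05,-0.443,-0.18],"turn":0.061}]' 0
python3 -m jog '[{"delta_pos":[0,0,-0.05],"turn":0},{"delta_pos":[0,0,-0.1],"turn":0},{"delta_pos":[0,0,-0.13],"turn":0},{"delta_pos":[0,0,-0.142],"turn":0},{"delta_pos":[0,0,-0.142],"turn":0},{"delta_pos":[0.03,-0.01,-0.142],"turn":0},{"delta_pos":[0.06,-0.021,-0.142],"turn":0},{"delta_pos":[0.09,-0.031,-0.142],"turn":0},{"delta_pos":[0.12,-0.042,-0.142],"turn":0},{"delta_pos":[0.14,-0.049,-0.142],"turn":0}]'
```

```text
t: 42.2
ee_pos: [0.3695, -0.3246, 0.095]
tcp_rot: [0.167, 0.986, 0.001, -0.002]
wrist_force: [1.0, 0.4, -0.2]
finger_gap: 0.498
t: 43.45
ee_pos: [0.4541, -0.356, 0.0117]
tcp_rot: [0.169, 0.986, -0.0, -0.0]
wrist_force: [-3.2, 1.2, 2.5]
finger_gap: 0.501
```

```bash
python3 -m jog '[{"delta_pos":[0.03,-0.01,0],"turn":0},{"delta_pos":[0.06,-0.02,0],"turn":0},{"delta_pos":[0.08,-0.028,0],"turn":0},{"delta_pos":[0.087,-0.03,0],"turn":0},{"delta_pos":[0.087,-0.03,0],"turn":0},{"delta_pos":[0.087,-0.03,0],"turn":0},{"delta_pos":[0.06,-0.02,0],"turn":0},{"delta_pos":[0.02,-0.005,0],"turn":0},{"delta_pos":[0.02,-0.005,0.08],"turn":0},{"delta_pos":[0.02,-0.005,0.16],"turn":0}]'
python3 -m jog '[{"delta_pos":[0,0,0.08],"turn":0},{"delta_pos":[-0.05,0.05,0.16],"turn":0},{"delta_pos":[-0.1,0.14,0.2],"turn":0},{"delta_pos":[-0.1,0.23,0.25],"turn":0},{"delta_pos":[-0.1,0.32,0.25],"turn":0},{"delta_pos":[-0.1,0.41,0.25],"turn":0},{"delta_pos":[-0.1,0.5,0.25],"turn":0},{"delta_pos":[-0.1,0.56,0.25],"turn":0},{"delta_pos":[-0.1,0.56,0.25],"turn":0},{"delta_pos":[-0.1,0.56,0.25],"turn":0}]' -1
python3 mics.py;python3 ball.py
```

```text
t: 44.7
ee_pos: [0.4667, -0.3586, 0.1078]
tcp_rot: [0.168, 0.986, 0.0, 0.001]
wrist_force: [0.6, -1.4, 0.2]
finger_gap: 0.499
t: 45.95
ee_pos: [0.4064, -0.0232, 0.2568]
tcp_rot: [0.169, 0.986, -0.0, 0.0]
wrist_force: [0.1, 0.4, 0.7]
finger_gap: 0.003
mic [253 105  31  31 724] sat 19.0 zmax 0.063 mid [ 0.6686 -0.0988] dome [ 0.6655 -0.0978] size [0.095 0.095]
mic [299 123  30  31 729] sat 18.0 zmax 0.062 mid [ 0.6094 -0.2412] dome [ 0.6084 -0.2401] size [0.095 0.093]
mic [346 138  31  31 745] sat 19.0 zmax 0.062 mid [ 0.5594 -0.3902] dome [ 0.5579 -0.3883] size [0.095 0.094]
ring [ 0.6638 -0.0991] r 0.0662 301
ring [ 0.6117 -0.245 ] r 0.0663 298
ring [ 0.5542 -0.3906] r 0.0662 310
scene [299 270   9  10  70] [0.687 0.126 0.092]
scene [295 282   5   3  10] [0.71  0.114 0.092]
top [191 104   8   8  50] [0.691 0.125 0.092]
top [200 114   3   4  10] [0.665 0.106 0.092]
```

All three mics are within 6 mm of their ring centres. Now the lever goes back to green.

```bash
python3 -m jog '[{"delta_pos":[0.07,0.035,0],"turn":0.03},{"delta_pos":[0.14,0.07,0],"turn":0.06},{"delta_pos":[0.21,0.105,0],"turn":0.1},{"delta_pos":[0.28,0.14,0],"turn":0.14},{"delta_pos":[0.35,0.175,0],"turn":0.18},{"delta_pos":[0.42,0.21,0],"turn":0.185},{"delta_pos":[0.49,0.24,0],"turn":0.185},{"delta_pos":[0.537,0.265,0],"turn":0.185},{"delta_pos":[0.537,0.265,0],"turn":0.185},{"delta_pos":[0.537,0.265,0],"turn":0.185}]' -1
python3 -m jog '[{"delta_pos":[0,0,-0.04],"turn":0},{"delta_pos":[0,0,-0.08],"turn":0},{"delta_pos":[0,0,-0.12],"turn":0},{"delta_pos":[0,0,-0.16],"turn":0},{"delta_pos":[0,0,-0.2],"turn":0},{"delta_pos":[0,0,-0.24],"turn":0},{"delta_pos":[0,0,-0.28],"turn":0},{"delta_pos":[0,0,-0.303],"turn":0},{"delta_pos":[0,0,-0.303],"turn":0},{"delta_pos":[0,0,-0.303],"turn":0}]'
python3 -m jog '[{"delta_pos":[-0.018,-0.005,0],"turn":0},{"delta_pos":[-0.036,-0.009,0],"turn":0},{"delta_pos":[-0.054,-0.014,0],"turn":0},{"delta_pos":[-0.072,-0.018,0],"turn":0},{"delta_pos":[-0.09,-0.023,0],"turn":0},{"delta_pos":[-0.108,-0.027,0],"turn":0},{"delta_pos":[-0.122,-0.031,0],"turn":0},{"delta_pos":[-0.13,-0.033,0],"turn":0},{"delta_pos":[-0.137,-0.035,0],"turn":0},{"delta_pos":[-0.141,-0.036,0],"turn":0}]'
```

```text
t: 47.35
ee_pos: [0.7278, 0.1349, 0.2563]
tcp_rot: [-0.121, 0.993, -0.0, -0.001]
wrist_force: [-0.0, 0.2, 1.3]
finger_gap: 0.006
t: 48.6
ee_pos: [0.7288, 0.1368, 0.0759]
tcp_rot: [-0.121, 0.993, 0.0, 0.001]
wrist_force: [-1.0, 0.0, -0.3]
finger_gap: 0.004
t: 49.85
ee_pos: [0.6437, 0.1147, 0.0749]
tcp_rot: [-0.121, 0.993, 0.0, 0.0]
wrist_force: [0.9, 0.6, -0.5]
finger_gap: 0.008
```

```bash
python3 -m jog '[{"delta_pos":[-0.003,-0.001,0],"turn":0},{"delta_pos":[-0.006,-0.0015,0],"turn":0},{"delta_pos":[-0.009,-0.002,0],"turn":0},{"delta_pos":[-0.01,-0.0025,0],"turn":0},{"delta_pos":[-0.01,-0.0025,0],"turn":0},{"delta_pos":[-0.01,-0.0025,0],"turn":0},{"delta_pos":[-0.01,-0.0025,0],"turn":0},{"delta_pos":[-0.01,-0.0025,0],"turn":0},{"delta_pos":[-0.01,-0.0025,0],"turn":0},{"delta_pos":[-0.01,-0.0025,0],"turn":0}]'
```

```text
t: 51.1
ee_pos: [0.6376, 0.1132, 0.075]
tcp_rot: [-0.121, 0.993, 0.0, -0.0]
wrist_force: [-0.4, 1.3, -0.4]
finger_gap: 0.007
```

```bash
python3 ball.py; python3 - <<'E'
from h import *
im,d=capture("scene");cv2.imwrite("pics/s3.png",cv2.resize(im[215:315,235:385],None,fx=5,fy=5,interpolation=cv2.INTER_CUBIC))
E
```

```text
scene [295 282  11   4  43] [0.71  0.122 0.092]
top [198 128   4   4  11] [0.622 0.109 0.092]
top [199 131   6   4  10] [0.613 0.104 0.092]
```

View pics/s3.png

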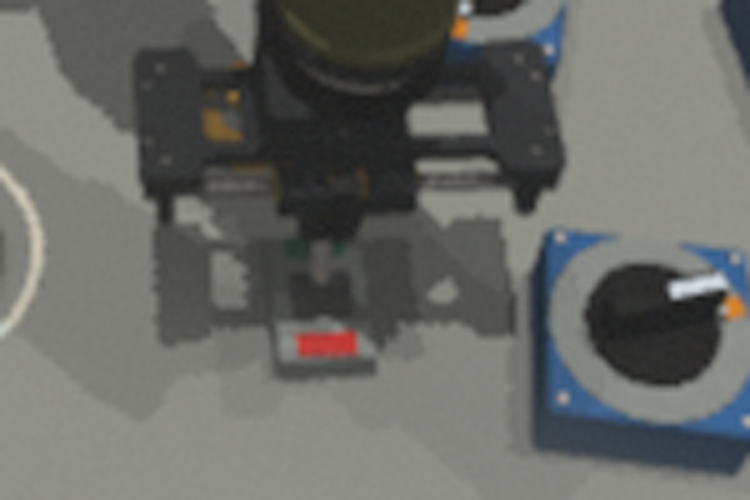

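The lever leans over the green patch at (315,245), but no stop has been felt yet, so I press on a few millimetres.

```bash
python3 -m jog '[{"delta_pos":[-0.002,-0.0005,0],"turn":0},{"delta_pos":[-0.004,-0.001,0],"turn":0},{"delta_pos":[-0.006,-0.0015,0],"turn":0},{"delta_pos":[-0.008,-0.002,0],"turn":0},{"delta_pos":[-0.008,-0.002,0],"turn":0},{"delta_pos":[-0.008,-0.002,0],"turn":0},{"delta_pos":[-0.008,-0.002,0],"turn":0},{"delta_pos":[-0.008,-0.002,0],"turn":0},{"delta_pos":[-0.008,-0.002,0],"turn":0},{"delta_pos":[-0.008,-0.002,0],"turn":0}]'
```

```text
t: 52.5
ee_pos: [0.6348, 0.1126, 0.0756]
tcp_rot: [-0.121, 0.993, 0.001, 0.002]
wrist_force: [5.1, 0.8, -0.3]
finger_gap: 0.001
```

Stop felt (5 N, against under 2 N to move it). A small extra press, then retreat and check everything.

```bash
python3 -m jog '[{"delta_pos":[-0.004,-0.001,0],"turn":0},{"delta_pos":[-0.004,-0.001,0],"turn":0},{"delta_pos":[0.03,0.008,0],"turn":0},{"delta_pos":[0.07,0.018,0],"turn":0},{"delta_pos":[0.07,0.018,0.1],"turn":0},{"delta_pos":[0.07,0.018,0.2],"turn":0},{"delta_pos":[0.07,0.018,0.3],"turn":0},{"delta_pos":[0,0,0.35],"turn":0},{"delta_pos":[-0.08,0,0.35],"turn":0},{"delta_pos":[-0.16,0,0.35],"turn":0}]'
python3 -m jog '[{"delta_pos":[-0.09,0,0],"turn":0},{"delta_pos":[-0.18,0,0],"turn":0},{"delta_pos":[-0.24,0,0],"turn":0},{"delta_pos":[-0.24,0,0],"turn":0},{"delta_pos":[-0.24,0,0],"turn":0},{"delta_pos":[-0.24,0,0],"turn":0},{"delta_pos":[-0.24,0,0],"turn":0},{"delta_pos":[-0.24,0,0],"turn":0},{"delta_pos":[-0.24,0,0],"turn":0},{"delta_pos":[-0.24,0,0],"turn":0}]'
python3 ball.py;python3 mics.py
python3 - <<'E'
from h import *
im,d=capture("top");cv2.imwrite("pics/t3.png",cv2.resize(im[85:285,80:430],None,fx=2.2,fy=2.2,interpolation=cv2.INTER_CUBIC))
E
```

```text
t: 53.75
ee_pos: [0.5344, 0.1115, 0.2851]
tcp_rot: [-0.121, 0.993, -0.0, -0.001]
wrist_force: [0.9, 0.7, -0.9]
finger_gap: 0.001
t: 55.0
ee_pos: [0.3929, 0.112, 0.2849]
tcp_rot: [-0.121, 0.993, 0.0, -0.0]
wrist_force: [-0.5, -0.5, -0.3]
finger_gap: 0.005
scene [295 242   9   9  66] [0.613 0.107 0.092]
scene [295 282  11   4  38] [0.71  0.122 0.092]
top [194 114   9   6  32] [0.663 0.115 0.092]
top [198 127   8   9  52] [0.618 0.105 0.092]
mic [253 105  31  31 722] sat 19.0 zmax 0.065 mid [ 0.6687 -0.0986] dome [ 0.6652 -0.098 ] size [0.095 0.095]
mic [299 123  30  30 727] sat 19.0 zmax 0.062 mid [ 0.6098 -0.2412] dome [ 0.6082 -0.2399] size [0.094 0.092]
mic [346 138  31  31 748] sat 19.0 zmax 0.062 mid [ 0.5595 -0.39  ] dome [ 0.5574 -0.3881] size [0.095 0.094]
ring [ 0.6638 -0.099 ] r 0.0663 293
ring [ 0.6117 -0.245 ] r 0.0663 294
ring [ 0.5541 -0.3905] r 0.0662 304
```

View pics/t3.png

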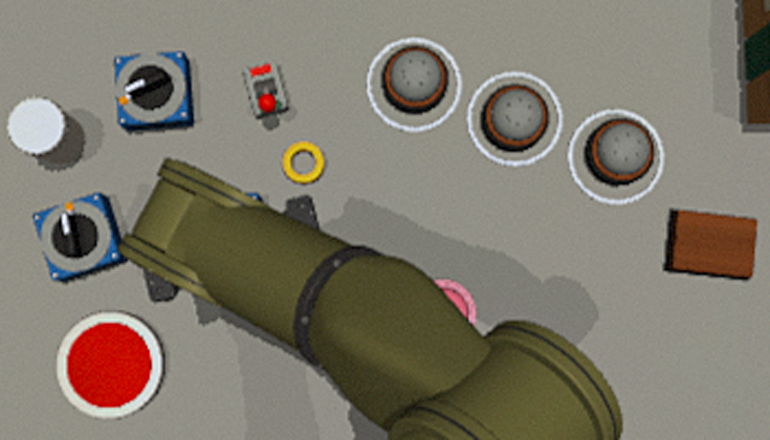

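All three mics stand inside their rings ((415,78), (515,115), (622,150)), the lever is over green (267,102), and the bystanders are where they were. Handing in.

```bash
python3 -c "from station import *;print(hand_in())"
```

```text
the job is handed in; nothing more can be done
None
```

I handed the job in at about 55 s, with every step done in the order asked; the station gives no verdict.

- **Mute lever:** I pushed it to the red side first, until about 10 N built up at the stop. After the knobs and microphones were done, I pushed it back to green. The last check showed about 5 N at the stop and the ball back within 4 mm of where it started.
- **Knobs:** I turned the three knobs by about +134°, −139° and +110°. Close-up pictures showed each pointer squarely on its orange mark. In the final overhead picture the arm hid one of them (the one nearest the lever and base), but nothing went near it after its own close-up.
- **Microphones:** All three were there. They now stand about 3 to 6 mm off their ring centres, against a 15 mm allowance. One had been knocked about 3 cm before I reached it, so I measured it again and pushed it from there.
- **Bystanders:** The canister, nut, block and reel can looked unmoved in the final picture. The arm never touched the pink and turquoise look-alikes, but it hid most of them in that picture.

The only disagreement between checks was in position: the overhead and wrist cameras differed by up to 8 mm on the preamp centres. I used the straight-down wrist views for gripping, and those grips fitted well.

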